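# Free the press shuttle at its index plunger, draw it out and close the mould

## Robot

A 6-joint arm with a two-finger parallel gripper is mounted at the origin on a cart in front of the work surface, level with it; the furniture and walls round the work are solid. World frame = base frame: x ahead of the robot, y to its left, z up, the work surface at z = 0. Lengths are in mm, angles in rad, forces in N, time in s.
With the tool pointing down it reaches from about 350 to 875 mm from the base axis. Payload 4.2 kg.
Tool frame: the origin (TCP) lies between the finger pads; the fingertips stand 25 mm ahead of it and the grasp point (between the pads) lies 6 mm ahead of it; z points along the fingers, y is the line along which they close (so a half turn about z gives the same grasp; the last joint's range is limited). The gripper opens to 85 mm and grips with 20 to 120 N. Pads are 22 mm wide; open, the fingers measure 114 mm over their backs; the gripper's body (76 mm by 85 mm) begins 54 mm behind the grasp point. The pads swing forward as they close: fully open they stand 13 mm farther back than shut.
Start: joints at [1.562, 0.385, 0.008, 0, -1.194, -0.259], TCP at [165.35, 602.71, 256.312] pointing down, gripper open.
Joint ranges: [-3.14, 3.14], [-1.21, 2.06], [-1.07, 1.41], [-3.16, 2.05], [-2.99, -0.16], [-3.1, 3.1]. Speed limits (rad/s): [2.79, 2.79, 3.14, 3.14, 3.14, 3.14].

## Interface

Orientations are given as a unit quaternion [x, y, z, w].
In Python, from bench import arm gives the robot as it stands.
- The arm moves only by the shell command python3 -m pendant 'ROWS'. ROWS is JSON, a list of rows, each a list of 7 numbers: the shift along the tool's x, y, z in m, then the turn, a rotation vector about the tool's x, y, z in degrees, then the finger opening in m, from 0 to 0.0854. In form: [[x, y, z, wx, wy, wz, fingers], ...]. A call has 1 to 12 rows; each row shifts and turns the commanded pose from where the row before left it, along the tool's axes as they then stand; what a row does not reach is not made up. A row lasts 1/10 s, in which the tool goes at most 50 mm and 8.59 degrees, less where a joint would pass 70% of its speed; a pose out of reach is approached as far as the arm can. A call is refused whole if a number of a shift passes 0.05 or a number of a turn 8.59, either way. A call with a gripper value outside its range is refused whole. The fingers move at their own pace and stop on an object; the grip force is fixed at half the most. Time passes only in rows, so rows that do not move let the fingers close. It gives the time, the measured TCP pose, the force, the opening and the grip force at its end, in the units of the state.
- arm.read_state(): the state, without advancing time (a new reading comes with each control period).
- arm.get_image(name): name is "side" or "top" or "wrist"; returns a dict with "image" (420x560x3 uint8, red, green, blue), "fx", "fy", "cx", "cy" (pixels), "xyz" and "rotation" of the camera in the world. Camera axes: x right, y down, z forward; pixel columns grow to the right and rows downward; lengths in mm; the calibration is good to about 2 mm. A picture is of the moment at which its call begins. There is no depth.
- arm.job_done(): hands the job in; it is judged then, once.
The state is a dict: "clock": time; "joints": joint angles; "joint_vel": joint speeds; "joint_efforts": joint torques, N m; "position": TCP position; "ee_rot": TCP orientation; "contact_force": force on the tool from outside, world axes, zero at the start; "wrist_torque": the same for the moment, N m; "gripper_width": finger opening in mm; "grasp_force": force on a finger pad.
Only numpy, scipy, OpenCV 4.12 (cv2) and the standard library are available. Lean on these libraries where they do the work, as an engineer would, in place of code of your own. Each camera call takes 0.05 s, during which the arm holds its last target. There are 200 camera calls.

## Task

Get the embedding mould closed on the bench press. Pull up the red T-bar of the sprung index plunger that locks the shuttle under the ram, twist it clockwise into its rest notch and let go so that it stays retracted; draw the shuttle with the lower mould fully out to its stop at the loading end; then take the loose top plate and lower it gently, kept level, over the two guide pins until it lies flat on the lower mould. Leave the plunger parked and the shuttle out, and don't disturb the beaker and the stain bottles.

Things in the scene. Friction and masses are not known exactly. Their poses are not given: they have to be found in the camera images.
- press: Blue bench press with an air cylinder on its head, fixed. Origin on the worktop under its base; x level, from the loading end to the head (away from the robot), z up. Base x -0.20 to 0.19, y -0.10 to 0.17, 18 mm thick. Head, ram (lowest 123 mm up) and cylinder (to 345 mm) fill x > 0.055, |y| < 0.08; all nearer (x < 0.055) is open above. Index plunger upright at x -0.03, y 0.12.
- plunger_tee (a point): Middle of the red T-bar on top of the upright index plunger; bar 66 mm long along this point's y, 13 x 13 mm in section, 119 mm above the worktop when home. It rises with the pull and turns with the twist. Only an 11 mm stem (17 mm boss just under the bar) is within 25 mm below its centre; then a slotted steel sleeve, 31 mm across, in which a cross pin parallel to the bar rides.
- plunger_pull (a joint): Plunger pulled up, m. 0 home: nose 8 mm deep in the shuttle's locking bar, cross pin in a deep slot. A spring pulls down, 5 N at 0 to 12 N at the limit 0.022. From 0.016 up the pin clears the sleeve's low crown and can turn; in the shallow rest notch it stays at 0.012, nose clear of the bar. Let go over the deep slot it snaps home; on the crown (0.016) it is not parked.
- plunger_turn (a joint): Twist of the T-bar, rad, growing clockwise seen from above. 0 home (up to 0.15 loose). Rest notch at 1.22 (70 degrees), 0.15 loose; taller crowns on the sleeve stop the pin at about 1.4, just past the notch, and bar turning anticlockwise from home.
- shuttle (a joint): Travel of the shuttle, m: 0 under the ram (locked there by the plunger, 1.5 mm loose), 0.14 at its stop at the loading end, drawn straight along the press's -x. About 2.5 N of friction; it stays where it is left.
- shuttle_handle (a point): Middle of the black pull-handle bar on the shuttle's front tongue: 84 mm long along this point's y (the press's y), 13 x 13 mm in section, centre 72 mm above the worktop, 36 mm above the tongue, on two 11 mm posts 26 mm each side of the middle; 65 mm in front of the shuttle's body. x as the press's x. Moves with the shuttle.
- mould_seat (a point): Middle of the top face of the lower mould half, an aluminium block 90 (x) x 150 (y) x 28 mm with six square pockets, fixed on the shuttle; 64 mm above the worktop. Axes as the press's. Moves with the shuttle.
- guide_pin_left (a point): Tip of the guide pin 58 mm to the left (+y) of the mould's middle: 12 mm steel pin with a round nose, tip 35 mm above the mould's top face.
- guide_pin_right (a point): Tip of the other guide pin, 58 mm to the right (-y) of the mould's middle; the same size.
- top_plate: Loose top mould plate, aluminium, 90 (x) x 150 (y) x 12 mm, about 0.5 kg, lying flat on the worktop to the right of the press, handle up. Origin: middle of its underside, z up. Two 14 mm through holes 58 mm either side of the middle along y; either way round fits. Fully down, its underside lies on the mould's top face (origin at mould_seat).
- plate_handle (a point): Middle of the top plate's black handle bar, 47 mm above the plate's underside: 84 mm long along the plate's y, 14 x 14 mm in section, 28 mm clear of the plate below it, on two 12 mm posts 30 mm each side of the middle.
- beaker_100: Bystander: clear glass beaker, 54 mm across, 69 mm tall; at the back right of the worktop. Origin under its middle.
- stain_bottle_1: Bystander: dropper bottle with amber body and black bulb, 42 mm across, 100 mm tall; at the back right of the worktop. Origin under its middle.
- stain_bottle_2: Bystander: dropper bottle like stain_bottle_1, with a green-banded label; at the back right of the worktop. Origin under its middle.
- stain_bottle_3: Bystander: white bottle with a red cap, 47 mm across, 85 mm tall; at the back right of the worktop. Origin under its middle.

How it is judged:
By the outcome, as a careful person would: the job done as asked, in the order asked, and still so for the second after the job is handed in, with the robot touching nothing.
It also fails if it takes over 72 s, if anything falls off the work surface, if the arm or the gripper's body presses on something with over 40 N, if the wrist force passes 120 N, or if a joint passes its speed limit or range.

## Working session

There is one attempt and no reset: what is moved stays moved. The work goes in short steps, Python scripts to look and compute and a shell command to move; the robot and the scene stay as the last step left them, time stands still between calls to the robot, and variables do not carry over. Pictures are saved under pics/ and viewed, at most 10 in all, crops included, and the job is handed in when it is done.

```bash
mkdir -p pics; ls; python3 - <<'E'
from bench import arm
import cv2
s=arm.read_state();print({k:s[k] for k in('clock','position','ee_rot','contact_force','gripper_width')})
for n in('top','side'):
    d=arm.get_image(n);cv2.imwrite(f'pics/{n}0.png',d['image'][:,:,::-1]);print(n,d['fx'],d['fy'],d['cx'],d['cy'],d['xyz'],d['rotation'])
E
```

```text
pics
{'clock': 0.0, 'position': array([165.22784341, 602.20746529, 255.21723575]), 'ee_rot': array([ 9.91035103e-01, -1.33597172e-01, -9.34548207e-05,  1.10040472e-03]), 'contact_force': array([0.03413568, 0.69937523, 0.34525209]), 'gripper_width': 85.6752610968738}
top 476.08470148942854 476.08470148942854 275.53335017082674 204.59111994463362 [ 346.45051709  -59.40795128 1347.95362033] [ 0.70456186 -0.70252001  0.07079697 -0.0710353 ]
side 515.4419774441222 515.4419774441222 278.3728236725762 203.15454309723805 [  645.05823772 -1105.04465293   979.47783912] [ 0.90345495  0.03748477 -0.00480141 -0.42701405]
```

View pics/top0.png

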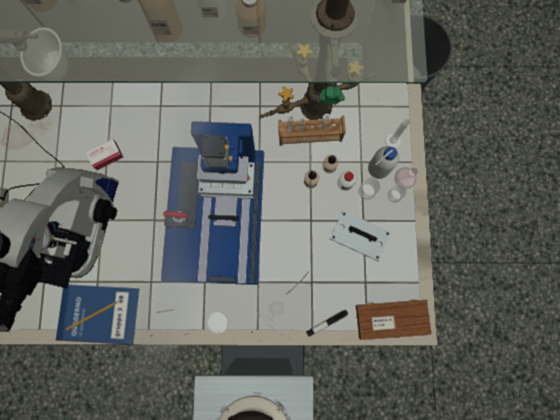

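View pics/side0.png

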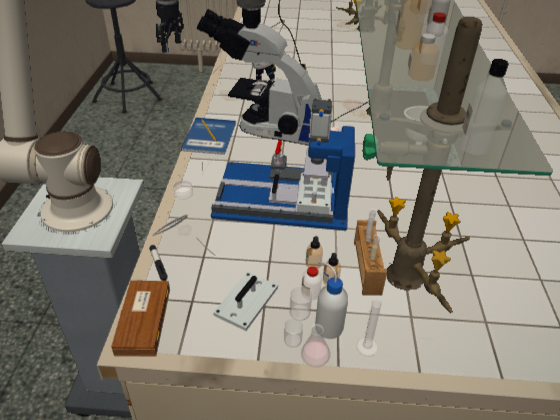

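The top view shows the red T-bar at about (176,215), the shuttle handle at (222,217), the mould at (225,185) and the plate handle at (362,233), with the beaker and bottles at (310–410,150–195). The side view agrees. Next I measure these.

```bash
cat > h.py <<'E'
import numpy as np, cv2
from bench import arm
from scipy.spatial.transform import Rotation as R
def rot(d):
    r=np.array(d['rotation']); return R.from_quat(r).as_matrix() if r.size==4 else r.reshape(3,3)
def plane(d,uv,z):
    uv=np.atleast_2d(uv).astype(float)
    v=np.c_[(uv[:,0]-d['cx'])/d['fx'],(uv[:,1]-d['cy'])/d['fy'],np.ones(len(uv))]@rot(d).T
    c=np.array(d['xyz']); return c+v*((z-c[2])/v[:,2])[:,None]
def proj(d,p):
    q=(np.atleast_2d(p)-np.array(d['xyz']))@rot(d); return np.c_[q[:,0]/q[:,2]*d['fx']+d['cx'],q[:,1]/q[:,2]*d['fy']+d['cy']]
def blobs(m,box=None,amin=20):
    m=m.astype(np.uint8)
    if box: k=np.zeros_like(m);x0,y0,x1,y1=box;k[y0:y1,x0:x1]=1;m=m*k
    cs,_=cv2.findContours(m,cv2.RETR_EXTERNAL,cv2.CHAIN_APPROX_NONE)
    return sorted([c for c in cs if cv2.contourArea(c)>=amin],key=cv2.contourArea,reverse=True)
def red(im): a=im.astype(int); return (a[...,0]>110)&(a[...,1]<80)&(a[...,2]<80)
def rect(d,c,z):
    P=plane(d,c.reshape(-1,2),z)[:,:2].astype(np.float32); (ctr,wh,_)=cv2.minAreaRect(P)
    b=cv2.boxPoints(cv2.minAreaRect(P)); e=[b[1]-b[0],b[2]-b[1]]; L=max(e,key=np.linalg.norm)
    return np.round(ctr,1),np.round(wh,1),np.degrees(np.arctan2(L[1],L[0]))%180
E
python3 - <<'E'
from h import *
d=arm.get_image('top');im=d['image'];a=im.astype(int)
for c in blobs(red(im),(150,195,200,235),8):print('tee',cv2.boundingRect(c),rect(d,c,119))
blk=a.max(2)<50
for c in blobs(blk,(200,205,245,228),15):print('shh',cv2.boundingRect(c),rect(d,c,72))
for c in blobs(blk,(335,215,390,255),15):print('plh',cv2.boundingRect(c),rect(d,c,47))
br=(a.min(2)>120)&(abs(a[...,0]-a[...,2])<40)
blue=(a[...,2]>70)&(a[...,2]>1.8*a[...,0])
for c in blobs(blue,(150,110,280,295),300)[:2]:print('base',cv2.boundingRect(c),rect(d,c,18))
cv2.imwrite('pics/crop.png',cv2.resize(im[110:290,155:400][:,:,::-1],None,fx=3.2,fy=3.2,interpolation=cv2.INTER_CUBIC))
s=arm.get_image('side');
cv2.imwrite('pics/crops.png',cv2.resize(s['image'][90:350,190:400][:,:,::-1],None,fx=2.3,fy=2.3,interpolation=cv2.INTER_CUBIC))
E
```

```text
tee (164, 212, 24, 6) (array([569.5, 203.8]), array([13.3, 60.6]), np.float32(90.166046))
shh (209, 215, 30, 6) (array([570.1,  82.9]), array([79.2, 11.5]), np.float32(87.639595))
plh (349, 227, 27, 14) (array([ 530. , -297.1]), array([77.9, 13.5]), np.float32(65.43355))
base (207, 199, 35, 84) (array([516.7,  86.4]), array([ 83.9, 236.5]), np.float32(177.92813))
base (207, 123, 44, 47) (array([792.2,  81.8]), array([127.1, 139.7]), np.float32(178.00464))
```

View pics/crop.png

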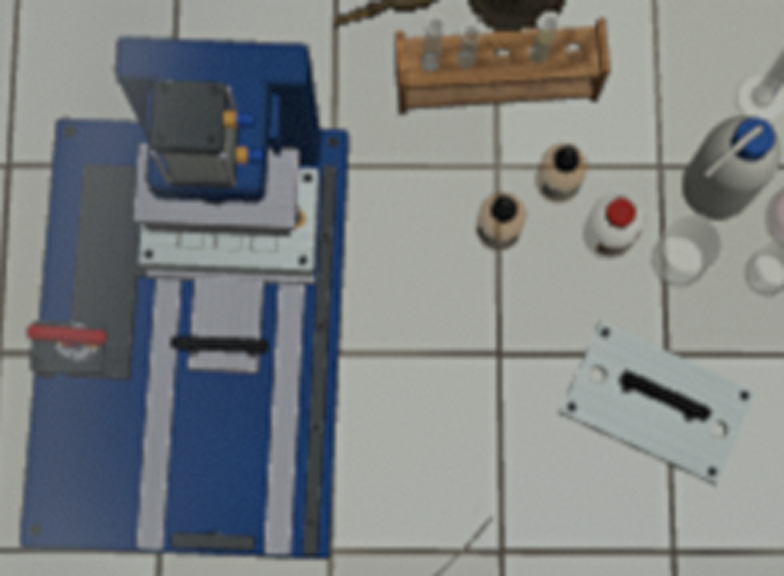

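View pics/crops.png

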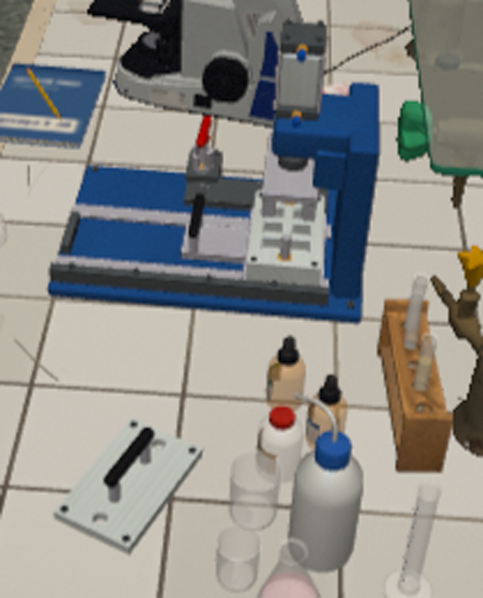

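The crops confirm the layout: the press is yawed about -2°, the open bench is in front of it, and a tall microscope stands to its left near the gripper. I'll check the route clearance past the microscope.

```bash
python3 - <<'E'
from h import *
import itertools
t=arm.get_image('top');s=arm.get_image('side')
print('tcp',proj(t,[165,602,255]),proj(s,[165,602,255]))
def tri(a,b):
    A=[]
    for d,uv in((t,a),(s,b)):
        c=np.array(d['xyz'],float);v=plane(d,uv,0)[0]-c;v/=np.linalg.norm(v);P=np.eye(3)-np.outer(v,v);A.append((P,P@c))
    x=np.linalg.solve(A[0][0]+A[1][0],A[0][1]+A[1][1]);return x.round(), (proj(t,x)[0]-a).round(1),(proj(s,x)[0]-b).round(1)
# microscope candidates: rightmost arm point, eyepieces
for z in(50,150,250,350,450):print(z,plane(t,[(112,205),(10,318),(60,240)],z)[:,:2].round().tolist(),proj(s,plane(t,[(112,205),(10,318),(60,240)],z)).round().tolist())
c=blobs(red(s['image']),(265,135,290,170),5)
for k in c:
    m=k.reshape(-1,2).mean(0);print('tee side',cv2.boundingRect(k),plane(s,m,119).round(1))
print('exp tee in side',proj(s,[569.5,203.8,119]),'plate',proj(s,[530,-297,47]),'press origin',proj(t,[595,83,0]))
E
```

```text
tcp [[-28.87324259 385.81534558]] [[171.34773738  45.04032402]]
50 [[608.0, 396.0], [302.0, 645.0], [510.0, 532.0]] [[293.0, 134.0], [215.0, 95.0], [268.0, 113.0]]
150 [[588.0, 361.0], [305.0, 591.0], [497.0, 486.0]] [[287.0, 113.0], [212.0, 77.0], [263.0, 93.0]]
250 [[568.0, 326.0], [309.0, 537.0], [485.0, 441.0]] [[281.0, 89.0], [209.0, 56.0], [258.0, 71.0]]
350 [[548.0, 291.0], [312.0, 482.0], [472.0, 395.0]] [[274.0, 63.0], [205.0, 33.0], [252.0, 47.0]]
450 [[528.0, 256.0], [315.0, 428.0], [460.0, 350.0]] [[267.0, 33.0], [201.0, 7.0], [246.0, 19.0]]
tee side (275, 141, 7, 12) [[570.6 208.4 119. ]]
exp tee in side [[277.9078173  147.47216231]] plate [[245.23564356 288.22714938]] press origin [[226.3373046 213.2957193]]
```

```bash
python3 - <<'E'
from h import *
d=arm.get_image('wrist');cv2.imwrite('pics/w0.png',d['image'][:,:,::-1]);print(d['xyz'],np.round(rot(d),2).tolist())
E
```

```text
[241.97690749 582.02810105 373.6097597 ] [[-0.26, -0.92, -0.3], [-0.96, 0.25, 0.08], [0.0, 0.31, -0.95]]
```

View pics/w0.png

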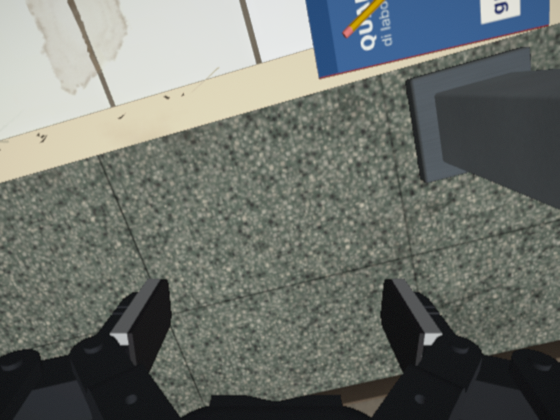

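The wrist view shows only floor and the bench edge, with the book at (430,30). Going around in front of the microscope (nearest part about x 310, y 430–480, z 350–450) is clear. I'll turn the tool square to the press first.

```bash
cat >> h.py <<'E'
def go(target,yaw=None):
    """shift in tool axes (mm) to target; state; yaw error wz (deg) so that tool y points at world angle yaw"""
    s=arm.read_state();M=R.from_quat(s['ee_rot']).as_matrix();p=np.array(s['position'])
    print('t',round(s['clock'],1),'pos',p.round(1),'F',np.round(s['contact_force'],1),'w',round(s['gripper_width'],1),'j6',round(s['joints'][5],2))
    print('tool y yaw',round(np.degrees(np.arctan2(M[1,1],M[0,1])),1),'tool z',M[:,2].round(3))
    if target is not None: print('shift',(M.T@(np.array(target,float)-p)).round(1))
E
python3 -m pendant '[[0,0,0,0,0,8.5,0.085],[0,0,0,0,0,8.5,0.085],[0,0,0,0,0,8.5,0.085],[0,0,0,0,0,8.5,0.085],[0,0,0,0,0,8.5,0.085],[0,0,0,0,0,8.5,0.085],[0,0,0,0,0,8.5,0.085],[0,0,0,0,0,8.5,0.085],[0,0,0,0,0,8.5,0.085],[0,0,0,0,0,0,0.085]]'
python3 -c "
from h import *
for t in ([150,420,255],[230,320,255],[350,200,255],[570,204,255]):go(t)"
```

```text
clock: 1.35
position: [165.3, 602.7, 256.3]
ee_rot: [-0.696, 0.718, -0.0, -0.0]
contact_force: [0.2, 0.2, -1.0]
gripper_width: 84.7
grasp_force: 0.0
t 1.4 pos [165.3 602.7 256.3] F [ 0.2  0.2 -1. ] w 84.7 j6 -1.59
tool y yaw 178.2 tool z [-0. -0. -1.]
shift [183.1   9.5   1.3]
t 1.4 pos [165.3 602.7 256.3] F [ 0.2  0.2 -1. ] w 84.7 j6 -1.59
tool y yaw 178.2 tool z [-0. -0. -1.]
shift [280.5 -73.7   1.3]
t 1.4 pos [165.3 602.7 256.3] F [ 0.2  0.2 -1. ] w 84.7 j6 -1.59
tool y yaw 178.2 tool z [-0. -0. -1.]
shift [ 396.6 -197.4    1.3]
t 1.4 pos [165.3 602.7 256.3] F [ 0.2  0.2 -1. ] w 84.7 j6 -1.59
tool y yaw 178.2 tool z [-0. -0. -1.]
shift [ 385.5 -417.2    1.3]
```

```bash
python3 -m pendant '[[0.0305,0.0016,0,0,0,0,0.085],[0.0305,0.0016,0,0,0,0,0.085],[0.0305,0.0016,0,0,0,0,0.085],[0.0305,0.0016,0,0,0,0,0.085],[0.0305,0.0016,0,0,0,0,0.085],[0.0305,0.0016,0,0,0,0,0.085],[0.0325,-0.0278,0,0,0,0,0.085],[0.0325,-0.0278,0,0,0,0,0.085],[0.0325,-0.0278,0,0,0,0,0.085],[0.029,-0.031,0,0,0,0,0.085],[0.029,-0.031,0,0,0,0,0.085],[0.029,-0.031,0,0,0,0,0.085]]'
python3 -c "
from h import *
go([570,204,255])"
```

```text
clock: 2.55
position: [321.1, 228.7, 256.8]
ee_rot: [-0.697, 0.717, 0.0, 0.001]
contact_force: [0.2, 0.9, 0.1]
gripper_width: 84.8
grasp_force: 0.0
t 2.5 pos [321.1 228.7 256.8] F [0.2 0.9 0.1] w 84.8 j6 -1.06
tool y yaw 178.4 tool z [ 0.001  0.001 -1.   ]
shift [  17.8 -249.5    2. ]
```

```bash
python3 -m pendant '[[0.003,-0.035,0,0,0,0,0.085],[0.003,-0.036,0,0,0,0,0.085],[0.003,-0.036,0,0,0,0,0.085],[0.003,-0.036,0,0,0,0,0.085],[0.003,-0.036,0,0,0,0,0.085],[0.002,-0.035,0.01,0,0,0,0.085],[0.001,-0.035,0.02,0,0,0,0.085],[0,0,0.012,0,0,0,0.085],[0,0,0,0,0,0,0.085]]'
python3 - <<'E'
from h import *
go([570,204,138])
d=arm.get_image('wrist');cv2.imwrite('pics/w1.png',d['image'][:,:,::-1])
for c in blobs(red(d['image']),None,60)[:2]:print(cv2.boundingRect(c),rect(d,c,119),rect(d,c,125))
E
```

```text
clock: 3.45
position: [567.6, 203.1, 211.3]
ee_rot: [-0.696, 0.718, 0.001, -0.003]
contact_force: [-1.3, 0.4, 0.3]
gripper_width: 84.8
grasp_force: 0.0
t 3.5 pos [567.6 203.1 211.3] F [-1.3  0.4  0.3] w 84.8 j6 -0.64
tool y yaw 178.2 tool z [-0.005 -0.003 -1.   ]
shift [-1.2 -2.8 73.3]
(258, 177, 26, 102) (array([570.2, 204.9]), array([66.3, 15.3]), np.float32(88.179924)) (array([570.1, 202.6]), array([64.4, 14.9]), np.float32(88.18014))
```

View pics/w1.png

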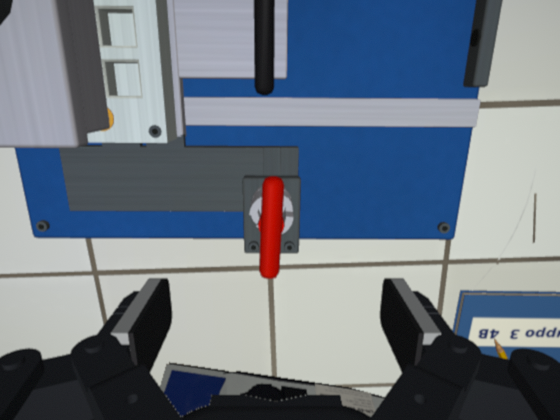

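The red bar spans (258–284,177–279), centred on the tool's plane of approach, and its yaw is aligned with the fingers. I'll descend and close.

```bash
python3 -m pendant '[[0,-0.0026,0.025,0,0,0,0.05],[0,0,0.025,0,0,0,0.05],[0,0,0.018,0,0,0,0.04],[0,0,0.005,0,0,0,0.03],[0,0,0,0,0,0,0.0],[0,0,0,0,0,0,0.0],[0,0,0,0,0,0,0.0],[0,0,0,0,0,0,0.0],[0,0,0,0,0,0,0.0]]'
python3 -c "
from h import *
go([570,204,138])"
```

```text
clock: 4.4
position: [570.7, 204.1, 142.7]
ee_rot: [-0.696, 0.718, 0.0, 0.0]
contact_force: [-5.5, 1.3, 5.2]
gripper_width: 10.8
grasp_force: 59.6
t 4.4 pos [570.7 204.1 142.7] F [-5.5  1.3  5.2] w 10.8 j6 -0.64
tool y yaw 178.2 tool z [-0.  0. -1.]
shift [0.1 0.7 4.7]
```

The grip is too high (10.8 mm opening on a 13 mm bar). I'll reopen and go lower.

```bash
python3 -m pendant '[[0,0,0,0,0,0,0.03],[0,0,0,0,0,0,0.03],[0,0,0.005,0,0,0,0.03],[0,0,0.005,0,0,0,0.03],[0,0,0,0,0,0,0.0],[0,0,0,0,0,0,0.0],[0,0,0,0,0,0,0.0],[0,0,0,0,0,0,0.0]]'
python3 -c "
from h import *
go([570,204,138])"
```

```text
clock: 5.2
position: [570.3, 203.6, 130.5]
ee_rot: [-0.696, 0.719, 0.0, -0.001]
contact_force: [-2.8, 0.1, -2.4]
gripper_width: 11.8
grasp_force: 60.3
t 5.2 pos [570.3 203.6 130.5] F [-2.8  0.1 -2.4] w 11.8 j6 -0.64
tool y yaw 178.1 tool z [-0.002 -0.001 -1.   ]
shift [-0.3  0.4 -7.5]
```

```bash
python3 -m pendant '[[0,0,-0.004,0,0,0,0.0],[0,0,-0.004,0,0,0,0.0],[0,0,-0.004,0,0,0,0.0],[0,0,-0.004,0,0,0,0.0],[0,0,-0.003,0,0,0,0],[0,0,0,0,0,0,0.0],[0,0,0,0,0,0,0.0]]'
python3 - <<'E'
from h import *
go([570,204,150])
d=arm.get_image('side');
for c in blobs(red(d['image']),(260,125,295,170),5):print(cv2.boundingRect(c),proj(d,[[570,204,119],[570,204,138]]))
d=arm.get_image('wrist')
for c in blobs(red(d['image']),None,60)[:2]:print(cv2.boundingRect(c),rect(d,c,138))
E
```

```text
clock: 5.9
position: [570.4, 203.6, 149.7]
ee_rot: [-0.696, 0.719, 0.0, -0.001]
contact_force: [-1.8, 0.8, -12.2]
gripper_width: 11.7
grasp_force: 59.0
t 5.9 pos [570.4 203.6 149.7] F [ -1.8   0.8 -12.2] w 11.7 j6 -0.64
tool y yaw 178.1 tool z [-0.002 -0.001 -1.   ]
shift [-0.4  0.4 -0.3]
(276, 134, 5, 14) [[278.07741973 147.44564352]
 [278.22283688 142.12479879]]
(260, 220, 34, 151) (array([570.2, 205.3]), array([69. , 12.9]), np.float32(88.0871))
```

```bash
python3 -m pendant '[[0,0,0,0,0,7,0],[0,0,0,0,0,7,0.0],[0,0,0,0,0,7,0.0],[0,0,0,0,0,7,0.0],[0,0,0,0,0,7,0],[0,0,0,0,0,7,0.0],[0,0,0,0,0,7,0.0],[0,0,0,0,0,7,0],[0,0,0,0,0,7,0],[0,0,0,0,0,7,0],[0,0,0,0,0,0,0]]'
python3 - <<'E'
from h import *
go([570,204,142]); print(np.round(arm.read_state()['wrist_torque'],2))
d=arm.get_image('wrist')
for c in blobs(red(d['image']),None,60)[:2]:print(cv2.boundingRect(c),rect(d,c,138))
E
```

```text
clock: 7.1
position: [570.4, 203.6, 149.7]
ee_rot: [-0.158, 0.987, -0.0, -0.001]
contact_force: [-2.4, 0.5, -12.3]
gripper_width: 11.5
grasp_force: 59.0
t 7.1 pos [570.4 203.6 149.7] F [ -2.4   0.5 -12.3] w 11.5 j6 -1.86
tool y yaw 108.2 tool z [-0.002 -0.001 -1.   ]
shift [0.3 0.5 7.7]
[-0.04  0.76 -0.03]
(259, 220, 33, 151) (array([571.7, 204.4]), array([68.9, 12.5]), np.float32(18.4453))
```

```bash
python3 -m pendant '[[0,0,0.003,0,0,0,0.0],[0,0,0.003,0,0,0,0.0],[0,0,0.002,0,0,0,0.0],[0,0,0,0,0,0,0.0],[0,0,0,0,0,0,0.0]]'; python3 -m pendant '[[0,0,0,0,0,0,0.03],[0,0,0,0,0,0,0.03],[0,0,0,0,0,0,0.03],[0,0,-0.02,0,0,0,0.05],[0,0,-0.03,0,0,0,0.085],[0,0,-0.03,0,0,0,0.085],[0,0,0,0,0,0,0.085]]'
python3 - <<'E'
from h import *
go([570,204,142])
d=arm.get_image('wrist')
for c in blobs(red(d['image']),None,60)[:2]:print(cv2.boundingRect(c),[rect(d,c,z) for z in (119,131,135)])
d=arm.get_image('top')
for c in blobs(red(d['image']),(150,190,200,235),8):print('tee',cv2.boundingRect(c),rect(d,c,131))
E
```

```text
clock: 7.65
position: [570.6, 203.6, 142.4]
ee_rot: [-0.158, 0.987, -0.0, -0.001]
contact_force: [-5.8, -1.7, -8.6]
gripper_width: 11.3
grasp_force: 59.5
clock: 8.35
position: [574.8, 205.4, 229.4]
ee_rot: [-0.158, 0.987, 0.002, 0.007]
contact_force: [-0.6, -0.7, 1.6]
gripper_width: 84.1
grasp_force: 0.0
t 8.3 pos [574.8 205.4 229.4] F [-0.6 -0.7  1.6] w 84.1 j6 -1.86
tool y yaw 108.2 tool z [ 0.014  0.006 -1.   ]
shift [ 6.3  0.  87.3]
(263, 162, 26, 101) [(array([574.3, 206. ]), array([69.7, 16.4]), np.float32(17.669355)), (array([570.3, 204.6]), array([66. , 15.5]), np.float32(17.668983)), (array([568.9, 204.2]), array([64.8, 15.3]), np.float32(17.66932))]
tee (171, 205, 9, 20) (array([567.8, 202.3]), array([53.8, 11.2]), np.float32(16.28821))
```

The T-bar is parked: its apparent length fits a height of 131 mm and its yaw has turned 70°. Next is the shuttle handle.

```bash
python3 -m pendant '[[0,0,0,0,0,-7,0.085],[0,0,0,0,0,-7,0.085],[0,0,0,0,0,-7,0.085],[0,0,0,0,0,-7,0.085],[0,0,0,0,0,-7,0.085],[0,0,0,0,0,-7,0.085],[0,0,0,0,0,-7,0.085],[0,0,0,0,0,-7,0.085],[0,0,0,0,0,-7,0.085],[0,0,0,0,0,-7,0.085]]';python3 -m pendant '[[0.03,0.001,0,0,0,0,0.085],[0.03,0.001,0,0,0,0,0.085],[0.03,0,0,0,0,0,0.085],[0.032,0,0.02,0,0,0,0.085],[0,0,0.02,0,0,0,0.085],[0,0,0,0,0,0,0.085]]'
python3 - <<'E'
from h import *
d=arm.get_image('wrist');a=d['image'].astype(int)
cv2.imwrite('pics/w2.png',d['image'][:,:,::-1])
for c in blobs(a.max(2)<45,(100,60,420,280),200):print(cv2.boundingRect(c),[rect(d,c,z) for z in (72,78)])
go([570,83,78])
E
```

```text
clock: 9.45
position: [571.2, 203.9, 221.6]
ee_rot: [-0.697, 0.717, -0.0, -0.0]
contact_force: [-0.3, 0.5, 0.3]
gripper_width: 84.9
grasp_force: 0.0
clock: 10.05
position: [563.4, 80.5, 179.2]
ee_rot: [-0.695, 0.719, 0.001, -0.003]
contact_force: [-1.0, -0.0, -0.0]
gripper_width: 84.8
grasp_force: 0.0
(255, 162, 19, 118) [(array([570.6,  83.6]), array([81.3, 11.5]), np.float32(87.454056)), (array([570.4,  81.4]), array([79.1, 11.1]), np.float32(87.454))]
t 10.1 pos [564.7  81.4 180.9] F [-0.4  0.   0.6] w 84.9 j6 -0.46
tool y yaw 178.1 tool z [-0.003 -0.002 -1.   ]
shift [ -1.9  -5.6 102.9]
```

View pics/w2.png

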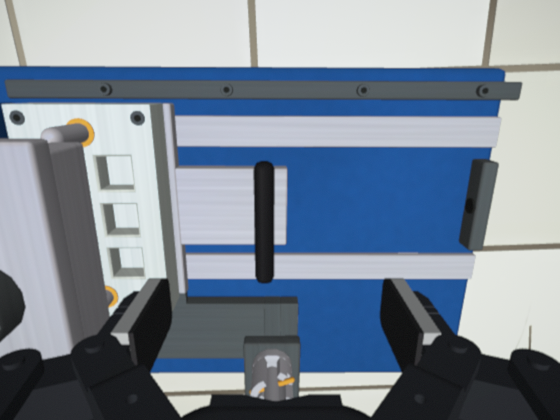

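The handle bar is clear at (264,222), about (570.5,83) in the world. I'll descend and grip.

```bash
python3 -m pendant '[[-0.001,-0.003,0.025,0,0,0,0.06],[0,0,0.025,0,0,0,0.05],[0,0,0.025,0,0,0,0.05],[0,0,0.02,0,0,0,0.04],[0,0,0.007,0,0,0,0.03],[0,0,0,0,0,0,0.03]]'
python3 -c "
from h import *
go([570.5,83,78])"
```

```text
clock: 10.7
position: [568.5, 83.5, 80.1]
ee_rot: [-0.696, 0.718, -0.0, -0.0]
contact_force: [-0.9, -0.5, -0.3]
gripper_width: 29.6
grasp_force: 0.0
t 10.7 pos [568.5  83.5  80.1] F [-0.9 -0.5 -0.3] w 29.6 j6 -0.46
tool y yaw 178.2 tool z [-0.    -0.001 -1.   ]
shift [ 0.5 -2.   2.1]
```

```bash
python3 -m pendant '[[0,-0.002,0.001,0,0,0,0.0],[0,0,0,0,0,0,0.0],[0,0,0,0,0,0,0.0],[0,0,0,0,0,0,0.0],[0,0.005,0,0,0,0,0.0],[0,0.01,0,0,0,0,0.0],[0,0.01,0,0,0,0,0.0],[0,0.01,0,0,0,0,0.0]]'
python3 -c "
from h import *
go([570.5,83,78])"
```

```text
clock: 11.5
position: [536.5, 84.8, 80.7]
ee_rot: [-0.696, 0.718, -0.001, 0.002]
contact_force: [2.7, 1.7, 5.8]
gripper_width: 11.9
grasp_force: 60.3
t 11.5 pos [536.5  84.8  80.7] F [2.7 1.7 5.8] w 11.9 j6 -0.49
tool y yaw 178.2 tool z [ 0.005  0.002 -1.   ]
shift [  0.7 -34.    2.8]
```

```bash
python3 -m pendant '[[0,0.012,0,0,0,0,0.0],[0,0.012,0,0,0,0,0.0],[0,0.012,0,0,0,0,0.0],[0,0.012,0,0,0,0,0.0],[0,0.012,0,0,0,0,0.0],[0,0.012,0,0,0,0,0.0],[0,0.012,0,0,0,0,0.0],[0,0.01,0,0,0,0,0.0],[0,0.004,0,0,0,0,0.0],[0,0,0,0,0,0,0.0],[0,0,0,0,0,0,0.0]]'
python3 -c "
from h import *
go([430.5,88,78])"
```

```text
clock: 12.6
position: [437.4, 88.5, 80.6]
ee_rot: [-0.696, 0.718, -0.0, 0.002]
contact_force: [-1.9, 6.8, 12.2]
gripper_width: 11.8
grasp_force: 61.1
t 12.6 pos [437.4  88.5  80.6] F [-1.9  6.8 12.2] w 11.8 j6 -0.6
tool y yaw 178.2 tool z [ 0.003  0.002 -1.   ]
shift [0.7 6.9 2.6]
```

```bash
python3 -m pendant '[[0,0.003,0,0,0,0,0.0],[0,0.003,-0.001,0,0,0,0.0],[0,0.002,0,0,0,0,0.0],[0,0,0,0,0,0,0.0]]';python3 -m pendant '[[0,0.002,0,0,0,0,0.0],[0,0.002,0,0,0,0,0.0],[0,0,0,0,0,0,0.0]]'
python3 -c "
from h import *
go([430.5,88,78])"
```

```text
clock: 13.0
position: [430.5, 88.8, 80.7]
ee_rot: [-0.696, 0.718, -0.001, 0.003]
contact_force: [5.9, 3.7, -0.3]
gripper_width: 12.0
grasp_force: 59.5
clock: 13.3
position: [430.3, 89.0, 80.7]
ee_rot: [-0.696, 0.718, -0.003, 0.006]
contact_force: [20.9, -6.6, -14.5]
gripper_width: 12.1
grasp_force: 59.2
t 13.3 pos [430.3  89.   80.7] F [ 20.9  -6.6 -14.5] w 12.1 j6 -0.61
tool y yaw 178.3 tool z [ 0.012  0.004 -1.   ]
shift [ 1.  -0.2  2.7]
```

The shuttle is on its stop (21 N). I'll release, rise and measure the guide pins.

```bash
python3 -m pendant '[[0,-0.003,0,0,0,0,0.0],[0,0,0,0,0,0,0.03],[0,0,0,0,0,0,0.03],[0,0,0,0,0,0,0.03],[0,0,-0.02,0,0,0,0.05],[0,0,-0.04,0,0,0,0.085],[0,0,-0.04,0,0,0,0.085],[0,-0.03,-0.04,0,0,0,0.085],[0,-0.03,-0.04,0,0,0,0.085],[0.02,-0.03,-0.04,0,0,0,0.085],[0.02,-0.03,0,0,0,0,0.085],[0,0,0,0,0,0,0.085]]'; python3 -m pendant '[[0,0,0,0,0,0,0.085],[0,0,0,0,0,0,0.085]]'
python3 - <<'E'
from h import *
go([545,84,300])
d=arm.get_image('wrist');cv2.imwrite('pics/w3.png',d['image'][:,:,::-1])
import pickle;pickle.dump(d,open('w3.pkl','wb'))
d=arm.get_image('top');pickle.dump(d,open('t3.pkl','wb'))
for c in blobs(d['image'].astype(int).max(2)<50,(200,235,245,290),15):print('shh',cv2.boundingRect(c),rect(d,c,72))
E
```

```text
clock: 14.5
position: [546.5, 43.5, 297.3]
ee_rot: [-0.695, 0.719, -0.0, 0.0]
contact_force: [-0.3, -0.0, -0.7]
gripper_width: 84.8
grasp_force: 0.0
clock: 14.7
position: [543.5, 45.2, 296.5]
ee_rot: [-0.696, 0.718, 0.001, -0.001]
contact_force: [0.0, -0.8, 0.0]
gripper_width: 85.1
grasp_force: 0.0
t 14.7 pos [543.5  45.2 296.5] F [ 0.  -0.8  0. ] w 85.1 j6 -0.41
tool y yaw 178.2 tool z [-0.003 -0.001 -1.   ]
shift [-38.9  -0.2  -3.5]
shh (206, 267, 30, 5) (array([430.8,  87.4]), array([77.5,  8.6]), np.float32(87.69463))
shh (219, 235, 12, 7) (array([514. ,  78.8]), array([16.3, 30. ]), np.float32(90.166176))
```

View pics/w3.png

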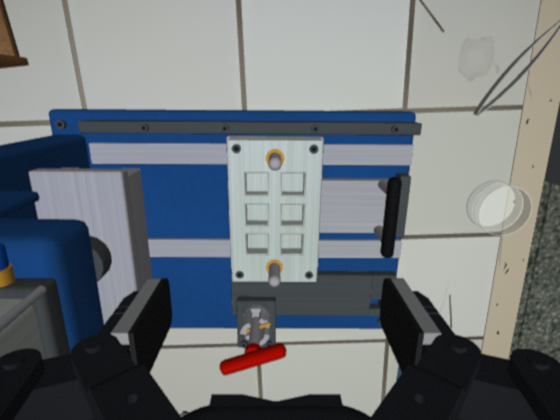

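The wrist view shows the shuttle out, the mould face (229–322,137–284) with pins at (275,162) and (274,275), and the T-bar still turned and parked at (253,359). I'll compute the mould centre from the face and the pins.

```bash
python3 - <<'E'
from h import *
import pickle
d=pickle.load(open('w3.pkl','rb'));im=d['image'];a=im.astype(int)
cv2.imwrite('pics/p3.png',cv2.resize(im[130:300,215:335][:,:,::-1],None,fx=3.5,fy=3.5,interpolation=cv2.INTER_CUBIC))
hsv=cv2.cvtColor(im,cv2.COLOR_RGB2HSV)
print('face px',im[210,275],im[220,200],im[200,345])
f=(a[...,0]>a[...,2]-12)&(a.min(2)>140)
for z in (64,):
  for c in blobs(f,(222,130,328,292),500)[:2]:print('face',cv2.boundingRect(c),rect(d,c,z))
o=(hsv[...,1]>110)&(hsv[...,0]>8)&(hsv[...,0]<28)&(hsv[...,2]>100)
for c in blobs(o,(255,140,295,290),8):print('ring',cv2.boundingRect(c),rect(d,c,64)[:2],plane(d,c.reshape(-1,2).mean(0),64)[0].round(1))
print('handle',[rect(d,c,72) for c in blobs(a.max(2)<45,(370,160,402,270),100)])
# plate
t=arm.get_image('top');b=t['image'].astype(int)
for c in blobs((b.min(2)>130)&(b[...,2]>=b[...,0]-3),(325,205,400,265),300):print('plate',cv2.boundingRect(c),rect(t,c,12))
E
```

```text
face px [178 190 188] [ 25  66 122] [155 158 164]
face (226, 137, 102, 145) (array([541. ,  84.1]), array([152.4, 102.7]), np.float32(87.73606))
ring (266, 150, 18, 13) (array([543.3,  25.4]), array([11.6, 16.4])) [543.   24.5  64. ]
ring (266, 260, 17, 12) (array([547.5, 141.7]), array([12.9, 17. ])) [547.5 141.   64. ]
handle [(array([430.4,  87.8]), array([85.9, 13.8]), np.float32(87.81404))]
plate (325, 210, 75, 55) (array([ 525.1, -303.7]), array([210.3, 154.7]), np.float32(88.97863))
```

View pics/p3.png

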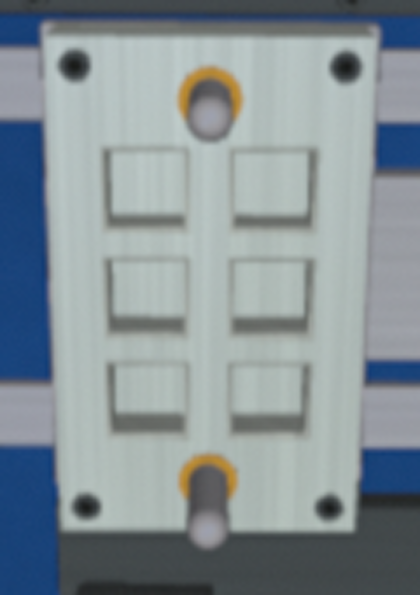

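```bash
python3 - <<'E'
from h import *
import pickle
d=pickle.load(open('w3.pkl','rb'))
px=lambda *l:np.array([(215+(x+.5)/3.5-.5,130+(y+.5)/3.5-.5) for x,y in l])
s=plane(d,px((74,66),(345,66),(86,507),(329,507)),64);print('screws',s.round(1)[:,:2].tolist(),s.mean(0))
t=plane(d,px((210,118),(208,530)),93);v=t[1]-t[0];print('tips',t.round(1),t.mean(0),np.linalg.norm(v),np.degrees(np.arctan2(v[1],v[0])))
r=plane(d,px((210,98),(208,484)),64);v=r[1]-r[0];print('rings',r.round(1),r.mean(0),np.linalg.norm(v),np.degrees(np.arctan2(v[1],v[0])))
E
```

```text
screws [[580.0, 17.1], [506.1, 19.4], [585.0, 151.1], [510.8, 153.5]] [545.44737106  85.27558232  64.        ]
tips [[543.2  27.1  93. ]
 [547.5 144.2  93. ]] [545.33367351  85.61813035  93.        ] 117.18951939412044 87.91986968277251
rings [[543.2  27.   64. ]
 [547.5 144.6  64. ]] [545.32981032  85.77454655  64.        ] 117.65904467089918 87.89987670456674
```

```bash
python3 -m pendant '[[0.04,0,0,0,0,0,0.085],[0.04,0,0,0,0,0,0.085],[0.04,0,0,0,0,0,0.085],[0.04,0,0,0,0,0,0.085],[0.04,0,0,0,0,5.7,0.085],[0.04,0.003,0,0,0,5.7,0.085],[0.04,0.006,0,0,0,5.7,0.085],[0.03,0.01,0.02,0,0,5.7,0.085],[0,0,0.02,0,0,0,0.085],[0,0,0.02,0,0,0,0.085],[0,0,0,0,0,0,0.085],[0,0,0,0,0,0,0.085]]'
python3 - <<'E'
from h import *
go([530,-297,200])
d=arm.get_image('wrist');cv2.imwrite('pics/w4.png',d['image'][:,:,::-1])
import pickle;pickle.dump(d,open('w4.pkl','wb'))
a=d['image'].astype(int)
for c in blobs(a.max(2)<45,(60,60,500,290),200):print(cv2.boundingRect(c),[rect(d,c,z) for z in (47,54)])
t=arm.get_image('top')
for n,p,z in(('redcap',(348,176),85),('red base',(347,188),0),('washcap',(390,153),170),('wash base',(382,172),0),('beaker',(370,195),0),('beaker2',(395,198),0)):print(n,plane(t,p,z)[0].round())
E
```

```text
clock: 16.05
position: [496.2, -256.4, 238.0]
ee_rot: [-0.54, 0.841, -0.0, -0.0]
contact_force: [0.3, -0.2, 0.4]
gripper_width: 84.8
grasp_force: 0.0
t 16.1 pos [ 496.2 -256.4  238. ] F [ 0.3 -0.2  0.4] w 84.8 j6 -0.24
tool y yaw 155.4 tool z [-0.    -0.001 -1.   ]
shift [ 22.8 -47.6  38. ]
(208, 110, 21, 98) [(array([ 530.6, -297.4]), array([83. , 15.7]), np.float32(64.024895)), (array([ 529.1, -298.1]), array([81.1, 15.3]), np.float32(64.024895))]
(448, 96, 52, 55) [(array([ 321.4, -237. ]), array([16.3, 61. ]), np.float32(118.33406)), (array([ 324.7, -239. ]), array([15.9, 59.6]), np.float32(118.33408))]
(414, 60, 21, 22) [(array([ 349.8, -293.9]), array([ 9.6, 21.4]), np.float32(94.18901)), (array([ 352.3, -294.7]), array([ 9.4, 20.9]), np.float32(94.18931))]
redcap [ 684. -257.   85.]
red base [ 671. -266.    0.]
washcap [ 723. -354.  170.]
wash base [ 719. -370.    0.]
beaker [ 650. -333.    0.]
beaker2 [ 641. -405.    0.]
```

View pics/w4.png

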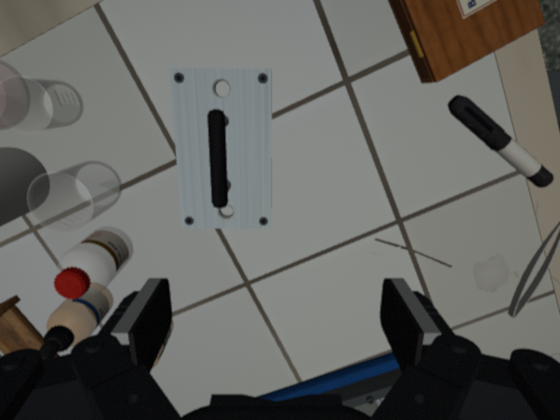

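The wrist view shows the plate (170–272,68–230) with its handle at (218,158) and the beaker and bottles well to the left. That was my last picture, so I continue by numbers.

```bash
python3 -m pendant '[[0.011,-0.024,0.02,0,0,1.4,0.085],[0.011,-0.024,0.018,0,0,0,0.085],[0,0,0,0,0,0,0.085],[0,0,0,0,0,0,0.085]]'
python3 - <<'E'
from h import *
go([530,-297.5,53])
d=arm.get_image('wrist')
a=d['image'].astype(int)
for c in blobs(a.max(2)<45,(60,60,500,290),300):print(cv2.boundingRect(c),[rect(d,c,z) for z in (47,54)])
E
```

```text
clock: 16.55
position: [530.3, -297.2, 199.7]
ee_rot: [-0.53, 0.848, -0.0, -0.0]
contact_force: [-0.1, 0.6, -0.9]
gripper_width: 85.2
grasp_force: 0.0
t 16.6 pos [ 530.3 -297.2  199.7] F [-0.1  0.6 -0.9] w 85.2 j6 -0.21
tool y yaw 154.0 tool z [-0. -0. -1.]
shift [  0.4   0.2 146.7]
(265, 144, 18, 106) [(array([ 531.1, -297.6]), array([84. , 12.8]), np.float32(65.16362)), (array([ 530.2, -299.4]), array([81.8, 12.5]), np.float32(65.16355))]
(476, 60, 24, 44) [(array([ 357.4, -308.9]), array([ 9.9, 35.3]), np.float32(96.2266)), (array([ 361. , -310.4]), array([ 9.6, 34.3]), np.float32(96.22662))]
```

```bash
python3 -m pendant '[[0,0,0.04,0,0,-0.8,0.06],[0,0,0.04,0,0,0,0.05],[0,0,0.035,0,0,0,0.04],[0,0,0.025,0,0,0,0.04],[0,0,0.005,0,0,0,0.04],[0,0,0,0,0,0,0.04],[0,0,0,0,0,0,0.0],[0,0,0,0,0,0,0.0],[0,0,0,0,0,0,0.0],[0,0,0,0,0,0,0.0]]'
python3 -c "
from h import *
go([530,-297.5,53])"
```

```text
clock: 17.6
position: [531.5, -297.5, 57.0]
ee_rot: [-0.536, 0.844, -0.002, 0.001]
contact_force: [-0.0, 2.1, 7.2]
gripper_width: 12.6
grasp_force: 61.2
t 17.6 pos [ 531.5 -297.5   57. ] F [-0.   2.1  7.2] w 12.6 j6 -0.2
tool y yaw 154.8 tool z [ 0.004 -0.002 -1.   ]
shift [0.6 1.4 3.9]
```

```bash
python3 -m pendant '[[0,0,-0.005,0,0,0,0],[0,0,-0.01,0,0,0,0.0],[0,0,-0.02,0,0,0,0.0],[0,0,-0.03,0,0,0,0.0],[0,0,-0.04,0,0,0,0.0],[0,0,-0.03,0,0,0,0.0],[0,0,-0.02,0,0,0,0.0],[0,0,0,0,0,0,0],[0,0,0,0,0,0,0.0]]'
python3 -c "
from h import *
go([545.3,85,208]);print(arm.read_state()['wrist_torque'])"
```

```text
clock: 18.5
position: [529.0, -296.6, 208.5]
ee_rot: [-0.535, 0.845, 0.001, -0.0]
contact_force: [-0.2, 0.7, -5.3]
gripper_width: 13.2
grasp_force: 59.6
t 18.5 pos [ 529.  -296.6  208.5] F [-0.2  0.7 -5.3] w 13.2 j6 -0.2
tool y yaw 154.7 tool z [-0.001  0.002 -1.   ]
shift [-352.   148.3    1.1]
[ 0.02159671  0.07302571 -0.02161282]
```

```bash
python3 -m pendant '[[0,0,0,0,0,-7.7,0],[0,0,0,0,0,-7.8,0],[0,0,0,0,0,-7.8,0],[-0.02,0,0,0,0,0,0],[-0.04,0,0,0,0,0,0],[-0.04,0,0,0,0,0,0],[-0.04,0,0,0,0,0,0],[-0.04,0,0,0,0,0,0],[-0.04,0,0,0,0,0,0],[-0.04,0,0,0,0,0,0]]'; python3 -m pendant '[[-0.04,0,0,0,0,0,0],[-0.03,0,0,0,0,0,0],[-0.02,0,0,0,0,0,0],[-0.01,0,0,0,0,0,0],[0,0,0,0,0,0,0],[0,0,0,0,0,0,0],[0,0,0,0,0,0,0]]'
python3 - <<'E'
from h import *
import pickle
go([545.3,85.2,208])
d=arm.get_image('wrist');pickle.dump(d,open('w5.pkl','wb'));a=d['image'].astype(int)
zb=arm.read_state()['position'][2]-56
for c in blobs(a.max(2)<45,(200,100,340,300),200):print('bar',cv2.boundingRect(c),rect(d,c,zb+47))
f=(a.min(2)>110)
for c in blobs(f,(150,60,400,300),1000)[:3]:print('plate',cv2.boundingRect(c),rect(d,c,zb+12))
print(zb,[im.tolist() for im in a[[150,200,250],200]],[im.tolist() for im in a[[150,200,250],320]])
E
```

```text
clock: 19.5
position: [537.1, -35.8, 207.0]
ee_rot: [-0.695, 0.719, 0.002, -0.002]
contact_force: [1.3, -0.4, -5.1]
gripper_width: 13.1
grasp_force: 59.6
clock: 20.2
position: [541.8, 61.5, 209.0]
ee_rot: [-0.694, 0.72, 0.0, -0.001]
contact_force: [0.7, -0.1, -5.0]
gripper_width: 12.6
grasp_force: 59.6
t 20.2 pos [541.8  61.5 209. ] F [ 0.7 -0.1 -5. ] w 12.6 j6 -0.45
tool y yaw 178.0 tool z [-0.001 -0.001 -1.   ]
shift [-23.8  -2.6   1. ]
bar (253, 195, 46, 105) (array([541.2,  39.5]), array([42.6, 17.8]), np.float32(87.96482))
bar (223, 276, 19, 24) (array([558.7,  55.1]), array([11.4,  5.6]), np.float32(76.30682))
bar (310, 276, 19, 24) (array([524.7,  56.3]), array([ 5.7, 11.4]), np.float32(98.87894))
plate (150, 98, 250, 202) (array([541.3,  33.8]), array([ 97. , 123.5]), np.float32(177.96492))
plate (234, 60, 166, 35) (array([521.6, -22.2]), array([13.3, 69.2]), np.float32(178.04324))
plate (150, 60, 81, 35) (array([574.9, -24.1]), array([13.3, 33.8]), np.float32(178.034))
153.166775655612 [[180, 193, 194], [184, 198, 197], [182, 195, 194]] [[179, 190, 193], [179, 191, 191], [180, 192, 191]]
```

```bash
python3 - <<'E'
from h import *
import pickle
d=pickle.load(open('w5.pkl','rb'));a=d['image'].astype(int)
roi=(150,98,400,300)
m=(a.min(2)<130)
for c in blobs(m,(165,100,390,195),25)[:8]:
  (x,y),r=cv2.minEnclosingCircle(c);print(cv2.boundingRect(c),cv2.contourArea(c),plane(d,(x,y),165)[0].round(1)[:2],a[int(y),int(x)])
for r in (105,130,160): 
  row=a[r,:,0]; print(r,row[150:400:6].tolist())
col=a[60:140,230,:].tolist();print(col[25:50])
E
```

```text
(165, 164, 14, 31) 350.5 [587.5  18.8] [ 26  67 120]
(379, 100, 11, 39) 329.5 [492.9  -4.3] [67 74 78]
(351, 107, 22, 22) 324.0 [502.5  -5.3] [30 32 31]
(180, 108, 21, 21) 323.0 [576.2  -7.7] [28 30 29]
(375, 165, 15, 21) 268.5 [492.1  20.3] [ 26  70 127]
(165, 100, 9, 39) 240.0 [585.6  -7.5] [67 73 77]
(262, 121, 28, 11) 200.0 [539.7  -1.1] [110 113 109]
(260, 137, 32, 17) 135.0 [539.8   2.8] [186 197 197]
105 [24, 24, 24, 24, 181, 177, 176, 181, 179, 178, 179, 181, 176, 182, 180, 178, 180, 181, 183, 178, 184, 180, 181, 180, 183, 179, 182, 179, 183, 177, 182, 179, 182, 176, 175, 183, 178, 171, 183, 26, 24, 23]
130 [25, 25, 26, 26, 177, 177, 176, 178, 182, 177, 179, 181, 179, 180, 181, 180, 180, 181, 176, 111, 110, 109, 110, 112, 178, 179, 182, 179, 182, 177, 182, 182, 183, 177, 176, 185, 174, 176, 172, 27, 25, 25]
160 [155, 156, 156, 157, 157, 182, 179, 179, 184, 178, 181, 180, 186, 178, 180, 183, 178, 182, 184, 178, 185, 179, 182, 183, 184, 180, 182, 180, 180, 179, 183, 185, 182, 179, 179, 182, 172, 185, 157, 157, 158, 157]
[[128, 123, 111], [128, 123, 111], [127, 123, 111], [129, 125, 114], [131, 128, 117], [133, 130, 119], [134, 132, 121], [138, 135, 126], [134, 133, 124], [114, 115, 114], [64, 77, 100], [27, 60, 104], [53, 78, 117], [113, 127, 143], [163, 174, 177], [180, 191, 194], [182, 194, 196], [181, 193, 196], [181, 192, 195], [181, 193, 195], [180, 193, 196], [182, 193, 197], [181, 193, 197], [181, 193, 196], [181, 193, 196]]
```

```bash
python3 -m pendant '[[-0.015,-0.002,0.01,0,0,0,0],[-0.0104,-0.0007,0.01,0,0,0,0],[0,0,0.01,0,0,0,0],[0,0,0.01,0,0,0,0],[0,0,0,0,0,0,0],[0,0,0,0,0,0,0],[0,0,0,0,0,0,0]]'
python3 - <<'E'
from h import *
import pickle
go([545.4,86.8,163])
d=arm.get_image('wrist');pickle.dump(d,open('w6.pkl','wb'));a=d['image'].astype(int)
zb=arm.read_state()['position'][2]-56
m=(a.min(2)<130)
for c in blobs(m,(165,90,390,195),25)[:9]:
  (x,y),r=cv2.minEnclosingCircle(c);print(cv2.boundingRect(c),cv2.contourArea(c),plane(d,(x,y),zb+12)[0].round(1)[:2],a[int(y),int(x)])
g=a[112:164:2,250:304:2].mean(2).astype(int)
for r in g:print(' '.join('%3d'%v for v in r))
print(proj(d,[[543.2,27,93],[543.2,27,99]]))
E
```

```text
clock: 20.95
position: [546.1, 87.9, 169.9]
ee_rot: [-0.695, 0.719, -0.0, 0.0]
contact_force: [-0.3, 0.7, -4.5]
gripper_width: 12.7
grasp_force: 59.6
t 20.9 pos [546.1  87.9 169.9] F [-0.3  0.7 -4.5] w 12.7 j6 -0.49
tool y yaw 178.1 tool z [ 0.001  0.    -1.   ]
shift [1.1 0.7 6.9]
(165, 90, 225, 18) 939.0 [543.1  12. ] [186 197 199]
(165, 138, 14, 57) 582.5 [591.2  39.3] [ 29  75 133]
(180, 108, 21, 21) 308.5 [580.7  18.8] [34 35 33]
(352, 108, 21, 20) 307.5 [507.1  21. ] [33 33 33]
(377, 139, 13, 23) 246.5 [496.9  35.3] [ 30  77 140]
(265, 189, 22, 6) 80.5 [545.1  53.6] [94 94 95]
(264, 126, 26, 13) 61.5 [543.8  24.9] [178 181 192]
(261, 141, 31, 13) 30.0 [544.1  30. ] [210 221 223]
208 207 207 208 210 209 205 204 207 209 210 213 211 208 204 205 208 209 207 207 206 207 210 209 207 205 206
207 208 207 210 209 208 205 204 207 211 211 212 210 206 204 204 207 209 209 207 205 207 209 209 207 205 206
209 208 207 209 210 208 205 204 207 210 211 212 210 207 204 205 207 209 209 207 205 207 210 209 207 205 208
208 208 208 209 209 208 205 204 208 210 210 211 207 198 202 203 208 209 208 207 20
[... 1760 characters left out ...]
9 209 209 209 208 196 189 190 164 135 122 123 121 117 115 130 166 191 189 199 206 209 208 207 206 208
209 209 209 209 209 207 206 198 194 196 192 174 160 154 164 172 191 193 196 202 205 206 209 207 208 206 209
209 209 209 209 209 208 205 204 203 201 201 201 196 192 192 194 197 200 208 207 206 207 210 208 207 207 209
209 208 209 209 210 208 205 204 206 209 208 210 205 199 198 201 207 209 209 207 206 207 209 207 207 206 209
208 208 209 210 209 207 204 202 207 209 209 213 210 204 203 204 208 208 209 207 206 207 210 208 207 207 209
209 209 210 209 209 207 204 203 206 209 210 213 211 203 202 203 208 209 208 207 207 207 209 208 207 207 210
[[277.55304141 127.27230262]
 [277.61246368 128.38742702]]
```

The near pin is seen inside the near hole, off by only about 0.5 mm. I'll correct that and lower gently.

```bash
python3 -m pendant '[[-0.0004,0.0004,0.004,0,0,0,0],[0,0,0.004,0,0,0,0],[0,0,0.004,0,0,0,0],[0,0,0.004,0,0,0,0],[0,0,0.003,0,0,0,0],[0,0,0.003,0,0,0,0],[0,0,0,0,0,0,0]]'
python3 -c "
from h import *
go([545.4,86.8,163]);print(arm.read_state()['wrist_torque'])"
```

```text
clock: 21.7
position: [545.5, 87.5, 147.1]
ee_rot: [-0.695, 0.719, -0.0, -0.001]
contact_force: [1.5, -4.5, -5.5]
gripper_width: 13.0
grasp_force: 59.6
t 21.7 pos [545.5  87.5 147.1] F [ 1.5 -4.5 -5.5] w 13.0 j6 -0.49
tool y yaw 178.0 tool z [-0.    -0.001 -1.   ]
shift [  0.7   0.  -15.9]
[-1.56947648 -0.64167351 -0.12328708]
```

```bash
python3 -m pendant '[[0.0007,0.0,0.0,0,0,0,0],[0,0,0.003,0,0,0,0],[0,0,0.003,0,0,0,0],[0,0,0.003,0,0,0,0],[0,0,0,0,0,0,0]]'
python3 -c "
from h import *
go([545.4,86.8,163]);print(arm.read_state()['wrist_torque'])"
```

```text
clock: 22.2
position: [545.5, 87.3, 138.1]
ee_rot: [-0.695, 0.719, -0.0, -0.0]
contact_force: [3.3, -5.6, -5.1]
gripper_width: 13.1
grasp_force: 59.7
t 22.2 pos [545.5  87.3 138.1] F [ 3.3 -5.6 -5.1] w 13.1 j6 -0.49
tool y yaw 178.0 tool z [ 0.    -0.001 -1.   ]
shift [  0.5   0.  -24.9]
[-1.63247016 -0.67463537 -0.07461082]
```

```bash
python3 -m pendant '[[0.001,-0.0006,0.0,0,0,0,0],[0,0,0.003,0,0,0,0],[0,0,0.003,0,0,0,0],[0,0,0.003,0,0,0,0],[0,0,0,0,0,0,0]]'
python3 -c "
from h import *
go([545.4,86.8,163]);print(arm.read_state()['wrist_torque'])"
```

```text
clock: 22.7
position: [545.7, 86.9, 128.7]
ee_rot: [-0.695, 0.719, 0.0, -0.0]
contact_force: [0.5, -0.7, -4.7]
gripper_width: 12.9
grasp_force: 59.6
t 22.7 pos [545.7  86.9 128.7] F [ 0.5 -0.7 -4.7] w 12.9 j6 -0.48
tool y yaw 178.1 tool z [-0.001  0.    -1.   ]
shift [  0.1   0.3 -34.3]
[-0.20363495 -0.10465673 -0.01115031]
```

Forces are near zero sideways and about 9 mm remain. I'll continue slowly to contact.

```bash
python3 -m pendant '[[0,0,0.002,0,0,0,0],[0,0,0.002,0,0,0,0],[0,0,0.001,0,0,0,0],[0,0,0.001,0,0,0,0],[0,0,0,0,0,0,0]]'; python3 -m pendant '[[0,0,0.001,0,0,0,0],[0,0,0.001,0,0,0,0],[0,0,0,0,0,0,0]]'
```

```text
clock: 23.2
position: [545.8, 86.7, 123.3]
ee_rot: [-0.695, 0.719, 0.0, -0.0]
contact_force: [-1.1, 0.1, -4.9]
gripper_width: 12.5
grasp_force: 59.6
clock: 23.5
position: [545.8, 86.6, 121.3]
ee_rot: [-0.695, 0.719, 0.0, -0.0]
contact_force: [-0.6, 0.3, -4.3]
gripper_width: 13.1
grasp_force: 59.6
```

```bash
python3 -m pendant '[[0,0,0.001,0,0,0,0],[0,0,0.0005,0,0,0,0],[0,0,0,0,0,0,0]]'; python3 -m pendant '[[0,0,0.001,0,0,0,0],[0,0,0,0,0,0,0],[0,0,0,0,0,0,0]]'
```

```text
clock: 23.8
position: [546.2, 86.7, 120.9]
ee_rot: [-0.695, 0.719, -0.0, 0.0]
contact_force: [-2.8, -0.7, 2.9]
gripper_width: 12.8
grasp_force: 60.7
clock: 24.1
position: [547.1, 86.6, 120.9]
ee_rot: [-0.695, 0.719, -0.001, 0.001]
contact_force: [-1.7, -2.3, 7.7]
gripper_width: 12.6
grasp_force: 61.2
```

The plate is in contact at the expected height. I'll release, rise and check.

```bash
python3 -m pendant '[[0,0,-0.001,0,0,0,0],[0,0,0,0,0,0,0.03],[0,0,0,0,0,0,0.03],[0,0,0,0,0,0,0.04],[0,0,-0.02,0,0,0,0.05],[0,0,-0.03,0,0,0,0.085],[0,0,-0.04,0,0,0,0.085],[0,0,-0.04,0,0,0,0.085],[0.02,0,-0.04,0,0,0,0.085],[0.02,0,-0.01,0,0,0,0.085],[0,0,0,0,0,0,0.085],[0,0,0,0,0,0,0.085]]'
python3 - <<'E'
from h import *
go([545.4,86.8,163])
d=arm.get_image('wrist');a=d['image'].astype(int)
for c in blobs(red(d['image']),None,60)[:1]:print('tee',rect(d,c,131))
for c in blobs(a.max(2)<45,(200,100,420,290),120):print('black',cv2.boundingRect(c),'z72',rect(d,c,72),'z111',rect(d,c,111))
S=[]
for c in blobs((a.min(2)<90),(220,115,335,290),15):
  (x,y),r=cv2.minEnclosingCircle(c)
  if r<9:print((round(x),round(y)),round(r,1),plane(d,(x,y),76)[0].round(1)[:2],a[int(y),int(x)])
E
```

```text
clock: 25.3
position: [544.2, 46.6, 299.4]
ee_rot: [-0.695, 0.719, 0.0, -0.0]
contact_force: [-0.1, 0.0, -0.3]
gripper_width: 85.2
grasp_force: 0.0
t 25.3 pos [544.2  46.6 299.4] F [-0.1  0.  -0.3] w 85.2 j6 -0.42
tool y yaw 178.0 tool z [-0.001  0.    -1.   ]
shift [-4.010e+01  1.000e-01  1.364e+02]
tee (array([569.8, 205.9]), array([65.5, 14.1]), np.float32(18.33163))
black (267, 185, 14, 88) z72 (array([547.8, 101.4]), array([94.1, 12.9]), np.float32(88.28357)) z111 (array([547.1,  86.3]), array([83.5, 11.5]), np.float32(88.28352))
black (381, 172, 22, 82) z72 (array([431.6,  88. ]), array([85.3, 14.2]), np.float32(87.042206)) z111 (array([444.1,  74.4]), array([75.6, 12.6]), np.float32(87.04221))
(328, 170) 8.5 [493.6  40.1] [ 26  67 123]
(327, 233) 7.6 [494.3 104.7] [ 24  68 124]
(314, 149) 4.0 [507.7  20.2] [34 35 35]
(234, 149) 3.9 [581.8  18. ] [29 31 28]
(310, 278) 3.2 [511.6 154.6] [27 30 29]
(239, 278) 3.2 [585.7 152.1] [27 29 28]
```

The plate lies flat: handle height and screw spacing match. The T-bar is still parked. The shuttle appears to have crept about 1.2 mm off its stop, so I'll draw it back.

```bash
python3 -m pendant '[[-0.02,0.03,0,0,0,0,0.085],[-0.018,0.03,0,0,0,0,0.085],[0,0.03,0.03,0,0,0,0.085],[0,0.02,0.04,0,0,0,0.085],[0,0,0.04,0,0,0,0.06],[0,0,0.04,0,0,0,0.05],[0,0,0,0,0,0,0.04],[0,0,0,0,0,0,0.04]]'
python3 -c "
from h import *
go([431.6,88,80])"
```

```text
clock: 26.15
position: [436.0, 88.7, 149.7]
ee_rot: [-0.695, 0.719, -0.0, -0.001]
contact_force: [0.9, -0.4, 0.6]
gripper_width: 40.2
grasp_force: 0.0
t 26.1 pos [436.   88.7 149.7] F [ 0.9 -0.4  0.6] w 40.2 j6 -0.6
tool y yaw 178.1 tool z [-0.002 -0.002 -1.   ]
shift [ 0.7  4.2 69.7]
```

```bash
python3 -m pendant '[[0,0.004,0.025,0,0,0,0.04],[0,0,0.025,0,0,0,0.04],[0,0,0.018,0,0,0,0.04],[0,0,0,0,0,0,0.03],[0,0,0,0,0,0,0.0],[0,0,0,0,0,0,0.0],[0,0,0,0,0,0,0.0]]'; python3 -m pendant '[[0,0.001,0,0,0,0,0.0],[0,0.001,0,0,0,0,0.0],[0,0.001,0,0,0,0,0.0],[0,0,0,0,0,0,0.0]]'
```

```text
clock: 26.85
position: [433.1, 89.2, 83.7]
ee_rot: [-0.695, 0.719, -0.001, 0.002]
contact_force: [-1.4, 0.5, 5.8]
gripper_width: 11.9
grasp_force: 60.7
clock: 27.25
position: [430.9, 89.4, 83.7]
ee_rot: [-0.695, 0.719, -0.001, 0.002]
contact_force: [1.8, -1.5, 6.7]
gripper_width: 11.6
grasp_force: 60.9
```

```bash
python3 -m pendant '[[0,0.0015,0,0,0,0,0.0],[0,0.001,0,0,0,0,0.0],[0,0,0,0,0,0,0.0]]'; python3 -m pendant '[[0,0.001,0,0,0,0,0.0],[0,0.001,0,0,0,0,0.0],[0,0,0,0,0,0,0.0]]'
```

```text
clock: 27.55
position: [430.4, 89.4, 83.7]
ee_rot: [-0.696, 0.718, -0.002, 0.004]
contact_force: [10.7, -6.9, -0.4]
gripper_width: 11.6
grasp_force: 60.1
clock: 27.85
position: [430.3, 89.5, 83.7]
ee_rot: [-0.696, 0.718, -0.003, 0.005]
contact_force: [18.7, -12.5, -6.8]
gripper_width: 11.7
grasp_force: 59.4
```

```bash
python3 -m pendant '[[0,-0.0025,0,0,0,0,0.0],[0,0,0,0,0,0,0.03],[0,0,0,0,0,0,0.03],[0,0,0,0,0,0,0.04],[0,0,-0.02,0,0,0,0.05],[0,0,-0.04,0,0,0,0.085],[0,0,-0.04,0,0,0,0.085],[0,-0.03,-0.04,0,0,0,0.085],[0.02,-0.03,-0.04,0,0,0,0.085],[0.02,-0.03,-0.04,0,0,0,0.085],[0,-0.02,0,0,0,0,0.085],[0,0,0,0,0,0,0.085]]'
python3 -m pendant '[[0,0,0,0,0,0,0.085],[0,0,0,0,0,0,0.085]]'
python3 - <<'E'
from h import *
d=arm.get_image('wrist');a=d['image'].astype(int)
for c in blobs(red(d['image']),None,60)[:1]:print('tee',rect(d,c,131))
for c in blobs(a.max(2)<45,(200,100,420,290),120):print('black',cv2.boundingRect(c),'z72',rect(d,c,72),'z111',rect(d,c,111))
for c in blobs((a.min(2)<90),(220,115,335,290),15):
  (x,y),r=cv2.minEnclosingCircle(c)
  if r<5:print((round(x),round(y)),round(r,1),plane(d,(x,y),76)[0].round(1)[:2])
E
```

```text
clock: 29.05
position: [532.8, 47.9, 296.3]
ee_rot: [-0.694, 0.72, -0.0, 0.001]
contact_force: [-1.4, -0.3, -0.9]
gripper_width: 84.9
grasp_force: 0.0
clock: 29.25
position: [529.9, 48.1, 295.2]
ee_rot: [-0.695, 0.719, 0.001, -0.001]
contact_force: [-0.3, 0.4, -0.5]
gripper_width: 84.8
grasp_force: 0.0
tee (array([569.6, 205.9]), array([66.1, 13.9]), np.float32(18.128038))
black (251, 185, 16, 89) z72 (array([547.9, 101.1]), array([94. , 13.9]), np.float32(88.37817)) z111 (array([545.6,  86. ]), array([83.3, 12.3]), np.float32(88.37818))
black (369, 172, 20, 83) z72 (array([430.2,  87.9]), array([85.2, 13.7]), np.float32(88.131485)) z111 (array([441.4,  74.3]), array([75.4, 12.1]), np.float32(88.131454))
(300, 149) 4.0 [506.4  20.4]
(225, 279) 3.2 [584.7 152.1]
(297, 279) 3.2 [510.5 154.2]
```

The shuttle handle is back at 430.2, the plate is flat, and the plunger is still parked.

```bash
python3 -c "
from bench import arm
print(arm.job_done())"
```

```text
the job is handed in; nothing more can be done
None
```

The job is handed in at about 29 s: plunger parked in its rest notch, shuttle drawn out to its stop, and top plate seated flat over both guide pins; the arm stayed well clear of the beaker and bottles, though I did not re-measure them at the end.

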